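# Hang a second radiator bracket on an occupied hook

### The job

Hang the standing radiator foot by its square sleeve on the hook's prong, in front of the hanger that already hangs there. Then, still holding it, push it gently along the prong so that it drives the hanger back until both are squeezed against the rubber stop, hold about 9 N (never over 16 N) for half a second, and let go, leaving both hanging straight and touching one another. The gripper must not touch the hanger, the hanger must not be lifted or knocked off, and the other things on the bench stay where they are.

Things in the scene. Friction and masses are not known exactly. Their poses are not given: they have to be found in the camera images.
- foot: Radiator foot, plain aluminium, 0.25 kg +-30%, standing upright; origin at centre of underside. Base 36 (x) x 60 x 9 mm, 8 mm web, then a square sleeve running through along x from z = 55 to 85 mm; above it a grip tab 8 mm thick (along x), 30 mm wide, z = 85 to 135 mm: grip it from above, fingertips above z = 90 mm. Same both ways round.
- foot_eye (a point): Centre of the foot's sleeve, 70 mm above its underside; x along the sleeve. Sleeve 36 mm long, 30 x 30 mm outside, 20 x 20 mm inside, open at both ends.
- hanger: The item already on the hook: small aluminium hanger, 0.18 kg +-30%: square sleeve 26 mm long (along x), 30 x 30 outside, 20 x 20 mm inside, z = 50 to 80 mm (its top), above a round 44 mm flange 8 mm thick. Origin at the flange's bottom. It hangs loosely in front of the stop and slides with friction under 3 N; its top is 10 mm above the prong's axis.
- hanger_eye (a point): Centre of the hanger's sleeve; x along the sleeve. When both hang and touch, foot_eye and hanger_eye are 31 mm apart.
- hook: Fixed stand: foot plate 170 x 120 x 12 mm, post 24 x 30 mm at x = +52 mm, top at z = 152 mm. A level prong, 10 mm in diameter, at z = 140 mm runs from the post to x = -130 mm. Origin on the bench; x runs along the prong from tip to post. A stop collar with a 26 mm rubber face is clamped somewhere on the prong behind the hanger; its place is not measured.
- prong_tip (a point): Centre of the 15 mm bead at the prong's free end, on its axis; axes as the stand. A hung sleeve lies wholly past the bead and its centre 5 mm below the axis. The stop's rubber face is anywhere from 103 to 148 mm from here along x and gives about 1 mm per 4 N, at most 4 mm: it is found by the rise in pushing force.
- spare: Bystander: shorter bracket 84 mm tall with a round solid head, same base plate as the radiator foot; leave it alone.
- coupling: Bystander: brass coupling, 34 mm across, 35 mm tall.
- union: Bystander: brass union, 38 mm across, 34 mm tall.
- paste: Bystander: jar of jointing paste, 60 mm across, 75 mm tall.
- wrench: Bystander: steel wrench 190 mm long, lying flat.
- tee: Bystander: steel pipe tee lying flat, 60 mm long, 26 mm across.
Things that resemble listed ones, but are neither listed nor needed, are in the scene too. Leave any brown or red look-alike of the foot alone.

How it is judged (in metres and radians):
On the way, in this order (a step that is already met when the one before it is completed fails the run):
1. the radiator foot's sleeve has passed over the bead and is threaded on the prong (x of foot_eye in the frame of prong_tip between 0.026 and 0.11 m and z of foot_eye in the frame of prong_tip between -0.009 and 0.009 m and y of foot_eye in the frame of prong_tip between -0.009 and 0.009 m), for 0.1 s.
2. the foot presses the hanger back against the stop with at least 5 N for 0.3 s (contact force between foot and hanger above 5 N), for 0.3 s.
At the end, for the whole second after the job is handed in: Both sleeves rest on the prong behind the bead (foot_eye 50-115, hanger_eye 80-145 mm behind the tip; within 8 mm sideways, 0-10 mm below the axis), foot on the tip side, sleeve centres under 34.5 mm apart, both upright within 0.15 rad and at rest (x of foot_eye in the frame of prong_tip between 0.05 and 0.115 m and z of foot_eye in the frame of prong_tip between -0.01 and 0 m and y of foot_eye in the frame of prong_tip between -0.008 and 0.008 m and x of hanger_eye in the frame of prong_tip between 0.08 and 0.145 m and z of hanger_eye in the frame of prong_tip between -0.01 and 0 m and y of hanger_eye in the frame of prong_tip between -0.008 and 0.008 m and distance between foot_eye and hanger_eye below 0.0345 m and angle between each of foot, hanger's own z axis and vertical below 0.15 rad and linear speed of each of foot, hanger below 0.02 m/s); the robot touches nothing.
It fails at once if the foot presses the hanger with more than 16 N (contact force between foot and hanger above 16 N).
It fails at once if the foot presses the hook stand with more than 25 N (contact force between foot and hook above 25 N).
It fails at once if the gripper touches the hanger (over 1 N) (contact force between any of the arm, the fingers and hanger above 1 N).
It fails at once if the hanger is lifted off the prong or knocked off it (z of hanger_eye in the frame of prong_tip above 0.003 m or z of hanger_eye in the frame of prong_tip below -0.015 m or x of hanger_eye in the frame of prong_tip below 0.03 m).
It fails at once if a bystander is moved more than 20 mm (distance of any of spare, coupling, union, paste, wrench, tee from where it was at the start of the episode above 0.02 m).
It also fails if it takes over 61 s, if anything falls off the work surface, if the arm or the gripper's body presses on something with over 40 N, if the wrist force passes 120 N, or if a joint passes its speed limit or range.

### The arm

A 6-joint arm with a two-finger parallel gripper is mounted at the origin on the work surface. World frame = base frame: x ahead of the robot, y to its left, z up, the work surface at z = 0. Lengths are in m, angles in degrees, forces in N, time in s.
With the tool pointing down it reaches from about 0.275 to 0.775 m from the base axis. Payload 14.6 kg.
Tool frame: the origin (TCP) lies on the centre line of the jaws, within the pads' length; the fingertips stand 22 mm ahead of it and the grasp point (between the pads) lies 3 mm ahead of it; z points along the fingers, y is the line along which they close (so a half turn about z gives the same grasp; the last joint's range is limited). The gripper opens to 85 mm and grips with 20 to 120 N. Pads are 22 mm wide; open, the fingers measure 114 mm over their backs; the gripper's body (76 mm by 85 mm) begins 54 mm behind the grasp point. The pads swing forward as they close: fully open they stand 13 mm farther back than shut.
Start: joints at [63.123, 15.075, -2.767, 72.158, 0, 81.102], TCP at [0.162, 0.499, 0.253] pointing down, gripper open.
Joint ranges: [-151.79, 151.79], [-50.71, 97.33], [-67.44, 78.34], [-121.81, 120.89], [-77.56, 73.72], [-180, 180]. Speed limits (degrees/s): [108.29, 108.29, 147.25, 159.86, 180, 180].

### API

Orientations are given as [roll, pitch, yaw] about the fixed x, y, z axes, in that order (R = Rz(yaw) Ry(pitch) Rx(roll)).
In Python, from station import bot, open_gripper, clamp, state, snapshot, camera_params gives the robot as it stands. Calls block until the motion is done:
- bot.goto(position, orientation): joint-space move of the TCP to a pose.
- bot.move_l(position, attitude=None, v=0.15): straight line of the TCP; attitude=None keeps the orientation; v is the mean speed in m/s.
- bot.move_j(angles): joint-space move.
- open_gripper() and clamp(grasp_force=None): open the fingers fully, or close them until they stop; grasp_force is the grip in N (None keeps the last).
- bot.sleep(seconds).
- bot.inverse_kinematics(position, orientation): joint angles nearest the present ones, or None.
- state(): the state.
- snapshot(name): name is "scene" or "side" or "wrist"; returns the picture (400x640x3 uint8, red, green, blue); there is no depth.
- camera_params(name): a dict with "fov_y" (degrees; the focal length in pixels is half the picture's height over the tangent of half this angle, whatever the lens; pixels are square), "cx", "cy" (the principal point, pixels), "position" and "attitude" of the camera in the world; the wrist camera has in their place "T_tool_cam" (4x4, takes a point from camera to tool coordinates, whose origin is the TCP and whose axes are the flange's). Camera axes: x right, y down, z forward; pixel columns grow to the right and rows downward; lengths in m; the calibration is good to about 2 mm. A picture is of the moment at which its call begins: read the wrist's pose just before it. camera_params takes no time and is no camera call.
A pose or a line that the arm cannot do raises bot.MotionError and nothing moves.
- bot.sign_off(): hands the job in; it is judged then, once.
The state is a dict: "clock": time; "qpos": joint angles; "joint_velocities": joint speeds; "joint_efforts": joint torques, N m; "ee_pos": TCP position; "tcp_rot": TCP orientation; "force": force on the tool from outside, world axes, zero at the start; "torque": the same for the moment, N m; "gripper_width": finger opening in m; "grasp_force": force on a finger pad.
Only numpy, scipy, OpenCV 4.12 (cv2) and the standard library are available. Lean on these libraries where they do the work, as an engineer would, in place of code of your own. Each camera call takes 0.05 s, during which the arm holds its last target. There are 200 camera calls.

## Working session

There is one attempt and no reset: what is moved stays moved. The work goes in short steps, each a Python script; the robot and the scene stay as the last script left them, time stands still between calls to the robot, and variables do not carry over. Pictures are saved under pics/ and viewed, at most 10 in all, crops included, and the job is handed in when it is done.

```bash
ls; mkdir -p pics
python3 - <<'E'
from station import *
import cv2
for n in("scene","side","wrist"):
    cv2.imwrite(f"pics/{n}0.png",snapshot(n)[:,:,::-1]); print(n,camera_params(n))
s=state();print(s)
E
```

```text
pics
scene {'fov_y': 56.06801473268807, 'cx': 319.43243536427843, 'cy': 202.96322300951368, 'position': array([0.89613748, 0.18921741, 0.67419862]), 'attitude': array([-142.68359342,   -0.68949619,  122.88258137])}
side {'fov_y': 48.36752767259918, 'cx': 326.2606691732401, 'cy': 196.9372668315182, 'position': array([-0.03903827, -0.63057911,  0.71531699]), 'attitude': array([-125.09866409,   -1.05107059,  -43.35998508])}
wrist {'fov_y': 60.62070082576945, 'cx': 323.2257316055727, 'cy': 197.6925172224421, 'T_tool_cam': array([[ 4.14591171e-04, -9.54972564e-01, -2.96693834e-01,
         7.54012576e-02],
       [ 9.99999653e-01,  6.10247063e-04, -5.66840818e-04,
        -4.93875942e-04],
       [ 7.22373970e-04, -2.96693496e-01,  9.54972485e-01,
        -1.19824079e-01],
       [ 0.00000000e+00,  0.00000000e+00,  0.00000000e+00,
         1.00000000e+00]])}
{'clock': 0.15, 'qpos': array([ 6.31211747e+01,  1.50915883e+01, -2.79769979e+00,  7.21579992e+01,
        2.86643099e-04,  8.11026730e+01]), 'joint_velocities': array([ 0.07003527, -0.0570509 ,  0.13569457,  0.01326141, -0.02629985,
       -0.0786312 ]), 'joint_efforts': array([ 2.08439902e-03, -6.37824941e+01,  3.84647942e+01,  1.05911974e-02,
       -1.23160062e-04,  1.32319713e-05]), 'ee_pos': array([0.1619735 , 0.49916703, 0.25292949]), 'tcp_rot': array([-1.79953326e+02, -7.59685033e-03,  1.62018499e+02]), 'force': array([ 0.5840692 ,  1.22882479, -0.08118916]), 'torque': array([ 0.01903016, -0.04788875,  0.02115076]), 'grasp_force': 0.0, 'gripper_width': 0.08553289474539487}
```

View pics/scene0.png

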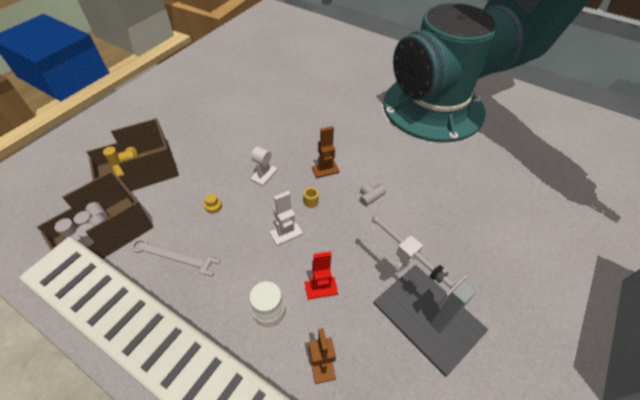

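View pics/side0.png

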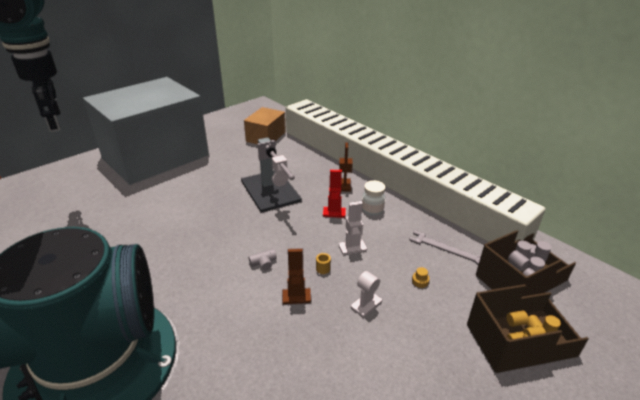

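The scene view shows the plain aluminium foot at about (285,217), with its base at (286,233) and tab top at (281,195). The prong tip is at (376,219), the hanger at (410,247), the stop at (438,272) and the post at (460,290). In the side view the foot is at (353,230) and the prong tip at about (292,177). I'll triangulate these roughly, then look with the wrist camera.

```bash
cat > h.py <<'E'
import numpy as np, cv2
from scipy.spatial.transform import Rotation as R
from station import *
def f_of(c): return 200/np.tan(np.radians(c['fov_y']/2))
def fixed(n):
    c=camera_params(n); return c,R.from_euler('xyz',c['attitude'],degrees=True).as_matrix(),np.array(c['position'])
def wrist(s):
    c=camera_params('wrist'); T=np.eye(4)
    T[:3,:3]=R.from_euler('xyz',s['tcp_rot'],degrees=True).as_matrix();T[:3,3]=s['ee_pos']
    T=T@c['T_tool_cam']; return c,T[:3,:3],T[:3,3]
def ray(cam,uv):
    c,Rm,p=cam; f=f_of(c); d=Rm@np.array([(uv[0]-c['cx'])/f,(uv[1]-c['cy'])/f,1.]); return p,d/np.linalg.norm(d)
def onz(cam,uv,z):
    p,d=ray(cam,uv); return p+d*(z-p[2])/d[2]
def proj(cam,X):
    c,Rm,p=cam; q=Rm.T@(np.asarray(X)-p); return q[:2]/q[2]*f_of(c)+[c['cx'],c['cy']]
def tri(rays):
    A=sum(np.eye(3)-np.outer(d,d) for p,d in rays); b=sum((np.eye(3)-np.outer(d,d))@p for p,d in rays)
    X=np.linalg.solve(A,b); return X,[np.linalg.norm(np.cross(X-p,d))*1e3 for p,d in rays]
E
python3 - <<'E'
from h import *
S,D=fixed('scene'),fixed('side'); np.set_printoptions(precision=4,suppress=True)
for n,a,b in [('base',(286,233),(352,247)),('tabtop',(281,195),(354,205)),('tip',(376,219),(292,177)),('post',(462,291),(266,144))]:
    print(n,tri([ray(S,a),ray(D,b)]))
for n,a,z in [('base',(286,233),.009),('tabtop',(281,195),.135),('tip',(376,219),.14),('stop',(438,272),.14),('post',(462,285),.152)]: print(n,onz(S,a,z))
def mk(n,x,y,w,h,k): return cv2.resize(cv2.imread(f'pics/{n}0.png')[y:y+h,x:x+w],None,fx=k,fy=k,interpolation=cv2.INTER_CUBIC)
a=mk('scene',250,180,130,75,6);a2=mk('scene',360,205,130,90,6)
cv2.imwrite('pics/c1.png',np.hstack([mk('scene',265,185,100,150,4),mk('side',240,130,100,150,4)]))
E
```

```text
base (array([ 0.5684, -0.0968,  0.0039]), [np.float64(0.31958186721569115), np.float64(0.31958186721587645)])
tabtop (array([ 0.5665, -0.0982,  0.1302]), [np.float64(2.0976659497178254), np.float64(2.0976659497176575)])
tip (array([0.5266, 0.0738, 0.1398]), [np.float64(0.920528297736763), np.float64(0.9205282977368162)])
post (array([0.5766, 0.2445, 0.143 ]), [np.float64(2.426360278602437), np.float64(2.4263602786022593)])
base [ 0.571  -0.0949  0.009 ]
tabtop [ 0.5708 -0.0972  0.135 ]
tip [0.526  0.0745 0.14  ]
stop [0.5627 0.2037 0.14  ]
post [0.5707 0.242  0.152 ]
```

```bash
cat > s1.py <<'E'
from h import *
import pickle
out={}
bot.goto([0.548,0.150,0.30],[180,0,164.5]); bot.sleep(.3); s=state(); cv2.imwrite('pics/w_hook.png',snapshot('wrist')[:,:,::-1]); out['hook']=s
bot.goto([0.570,-0.097,0.27],[180,0,164.5]); bot.sleep(.3); s=state(); cv2.imwrite('pics/w_foot.png',snapshot('wrist')[:,:,::-1]); out['foot']=s
pickle.dump(out,open('s.pkl','wb')); print(s['clock'],s['ee_pos'],s['qpos'],s['force'])
E
python3 s1.py
```

```text
3.675 [ 0.57011935 -0.09612361  0.27015116] [-1.76452820e+01  2.01800035e+01  7.38213387e+00  7.71898222e+01
  3.31140523e-03 -2.21907951e+00] [-0.32631411 -0.13383336 -0.12535429]
```

View pics/w_hook.png

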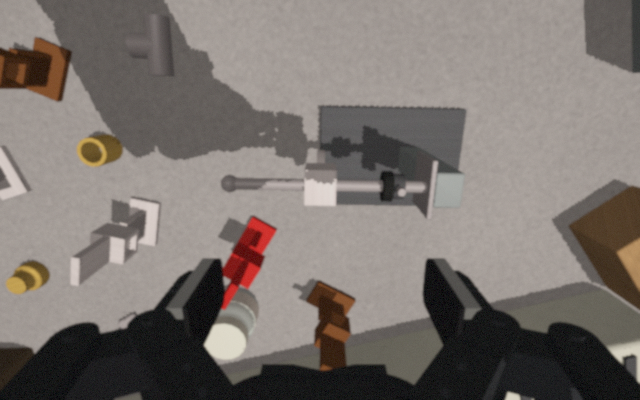

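View pics/w_foot.png

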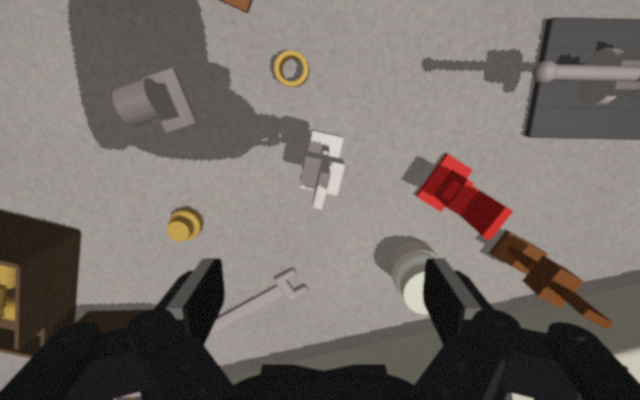

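The wrist views show the prong tip bead at about (229,184), the hanger at 304-337, the stop at about 388, and the foot near (322,170). I'll enlarge both to read them more closely.

Run:
```python
import cv2,numpy as np
a=cv2.imread('pics/w_hook.png')[140:220,210:470];b=cv2.imread('pics/w_foot.png')[120:215,270:380]
a=cv2.resize(a,None,fx=3,fy=3,interpolation=cv2.INTER_CUBIC);b=cv2.resize(b,None,fx=3.6,fy=3.6,interpolation=cv2.INTER_CUBIC)
c=np.zeros((a.shape[0]+b.shape[0],a.shape[1],3),np.uint8);c[:a.shape[0]]=a;c[a.shape[0]:,:b.shape[1]]=b
cv2.imwrite('pics/c2.png',c);print(c.shape,a.shape)
```

```text
(582, 780, 3) (240, 780, 3)
```

View pics/c2.png

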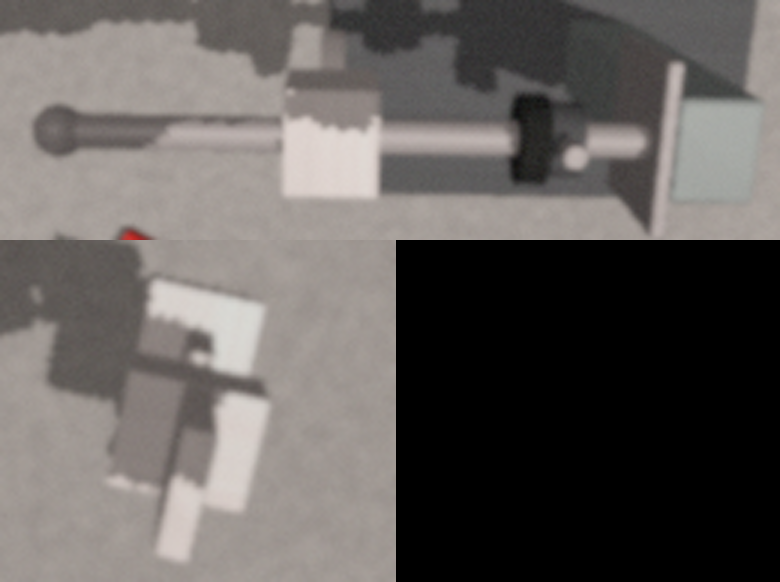

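Hook crop: the bead centre is at (60,131), giving image (230.0,183.7). The prong axis passes through (360,186) and (416.7,187), the hanger spans crop x 283-380, and the stop face is at crop x≈513. Foot crop: I read the sleeve-top corners, the rear edge of the base and the far corners of the tab. Next I'll fit the poses.

```bash
cat > s2.py <<'E'
from h import *
import pickle
from scipy.optimize import least_squares
np.set_printoptions(precision=4,suppress=True)
o=pickle.load(open('s.pkl','rb')); C=wrist(o['foot']); H=wrist(o['hook'])
m=[(-18,-15,85,108,482),(18,-15,85,245,512),(18,15,85,270,400),(-18,15,85,135,365),(-18,30,9,150,278),(18,30,9,265,303),(-4,-15,135,157,553),(4,-15,135,190,561)]
uv=np.array([(a/3.6+270,(b-240)/3.6+120) for *_,a,b in m]); P=np.array([q[:3] for q in m])/1e3
def res(v):
    c,s=np.cos(v[2]),np.sin(v[2]); X=P@np.array([[c,s,0],[-s,c,0],[0,0,1]])+[v[0],v[1],0]
    return np.concatenate([proj(C,x)-u for x,u in zip(X,uv)])
r=least_squares(res,[.57,-.097,np.radians(61.5)],loss='soft_l1'); print('foot',r.x[:2],np.degrees(r.x[2]),res(r.x).reshape(-1,2))
t=onz(H,(230,183.7),.14);a=onz(H,(360,186),.14);b=onz(H,(416.7,187),.14)
print(t,a,b,[np.degrees(np.arctan2(*(q-t)[1::-1])) for q in(a,b)])
for n,x in(('h0',283),('h1',380)): print(n,np.linalg.norm(onz(H,(210+x/3,185),.15)-t))
print('stop',np.linalg.norm(onz(H,(210+513/3,186),.14)-t), 'post',onz(H,(447.5,190),.152))
print('tip via foot pic',onz(C,(545,72),.14))
E
python3 s2.py
```

```text
foot [ 0.568  -0.0971] 62.17762078512868 [[-0.1204 -0.224 ]
 [-0.2535 -0.5327]
 [ 0.3351 -0.3835]
 [-1.1045  0.8582]
 [ 0.7713 -0.6027]
 [ 0.7039 -0.4427]
 [-0.4778  0.6959]
 [ 0.2761  0.5395]]
[0.5258 0.074  0.14  ] [0.557  0.1795 0.14  ] [0.5707 0.2256 0.14  ] [np.float64(73.52345285222692), np.float64(73.52445604475183)]
h0 0.06424431769699038
h1 0.09040923415850725
stop 0.1278306579675786 post [0.5757 0.2469 0.152 ]
tip via foot pic [0.5254 0.0734 0.14  ]
```

```bash
cat > s3.py <<'E'
from h import *
np.set_printoptions(precision=4,suppress=True)
x,y=.568,-.0971
bot.goto([x,y,.22],[180,0,152.2]); bot.move_l([x,y,.119],v=.1); bot.sleep(.2); s=state();print(s['ee_pos'],s['force'])
clamp(80); bot.sleep(.2); s=state(); print(s['gripper_width'],s['grasp_force'],s['force'],s['torque'],s['ee_pos'])
bot.move_l([x,y,.28],v=.12); bot.sleep(.2); s=state(); print(s['gripper_width'],s['force'],s['torque'],s['clock'])
u=np.array([.284,.9588]);p=np.array([.5258,.074])-.055*u
bot.goto([*p,.28],[180,0,163.5]); bot.move_l([*p,.189],v=.12); bot.sleep(.3)
import pickle
s=state(); w=snapshot('wrist'); pickle.dump(s,open('s2.pkl','wb')); print(s['ee_pos'],s['tcp_rot'],s['force'],s['clock'])
cv2.imwrite('pics/w2.png',w[:,:,::-1])
S=snapshot('scene')[:,:,::-1];D=snapshot('side')[:,:,::-1]; cv2.imwrite('pics/S2.png',S); cv2.imwrite('pics/D2.png',D)
print([proj(fixed(n),[p[0],p[1],.14]) for n in('scene','side')])
E
python3 s3.py
```

```text
[ 0.5682 -0.0972  0.1194] [ 0.4017 -0.1978 -0.2263]
0.007304818678481731 78.54713201522827 [-0.471  -1.349   2.2126] [-0.1394 -0.0516 -0.008 ] [ 0.5681 -0.0972  0.1191]
0.006833005453480861 [ 0.0074 -1.1584 -2.3345] [-0.0072 -0.0081 -0.0285] 7.9833
[0.5104 0.0213 0.1893] [179.9919   0.0377 163.5036] [ 0.2093  0.0005 -3.0959] 9.7833
[array([353.856 , 199.6487]), array([300.7594, 188.5124])]
```

View pics/w2.png

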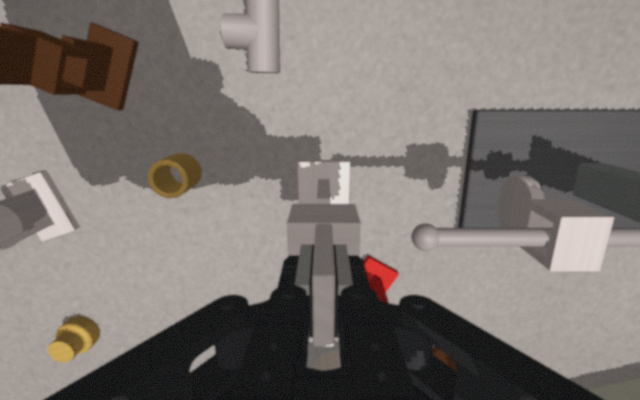

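The foot is held straight. The sleeve's near face is at about (292-359, 206-222) and the bead at (425,237). I'll overlay the predicted edges to check sideways and height alignment.

```bash
cat > s4.py <<'E'
from h import *
import pickle
s=pickle.load(open('s2.pkl','rb'));W=wrist(s);e=s['ee_pos']; psi=np.radians(s['tcp_rot'][2]-90)
ux=np.array([np.cos(psi),np.sin(psi),0]);uy=np.array([-ux[1],ux[0],0])
E=e-[0,0,.049]; F=lambda x,y,z:E+ux*x/1e3+uy*y/1e3+[0,0,z/1e3]
box=[F(x,y,z) for x in(-18,18) for y in(15,) for z in(-15,15)]
tip=np.array([.5258,.074,.14]); d=tip-E; print('tip in foot frame mm',d@ux*1e3,d@uy*1e3,d[2]*1e3)
def crop(fn,cam,x,y,w,h,k):
    im=cv2.resize(cv2.imread(fn)[y:y+h,x:x+w],None,fx=k,fy=k,interpolation=cv2.INTER_CUBIC)
    for X,c in [(b,(0,0,255)) for b in box]+[(F(18,-15,15),(255,0,255)),(F(-18,-15,15),(255,0,255)),(F(18,-15,-15),(255,0,255)),(tip,(0,255,0)),(tip+[.0284*3,.0959*3,0],(0,255,0)),(F(0,0,65),(255,255,0)),(F(-18,30,-70),(0,255,255)),(F(18,30,-70),(0,255,255))]:
        u=(proj(cam,X)-[x,y]+.5)*k; cv2.drawMarker(im,tuple(int(v) for v in np.round(u)),c,cv2.MARKER_CROSS,9,1)
    return im
a=crop('pics/w2.png',W,270,150,196,125,4)
b=crop('pics/S2.png',fixed('scene'),335,160,98,70,4); c=crop('pics/D2.png',fixed('side'),260,135,98,70,4)
cv2.imwrite('pics/c3.png',np.vstack([a[:300+200],np.hstack([b,c])])[:780]); print([proj(W,x) for x in box],proj(W,tip))
E
python3 s4.py; python3 -c "
import cv2;i=cv2.imread('pics/c3.png');print(i.shape);cv2.imwrite('pics/c3.png',cv2.resize(i,None,fx=600/i.shape[0],fy=600/i.shape[0],interpolation=cv2.INTER_AREA))"
```

```text
tip in foot frame mm 54.94023323805619 0.17814961790116846 -0.3432795612652306
[array([292.4547919 , 203.19375199]), array([287.06876537, 222.66388177]), array([356.12115391, 203.23111595]), array([361.80042701, 222.70971046])] [426.55668503 238.00552688]
(780, 784, 3)
```

View pics/c3.png

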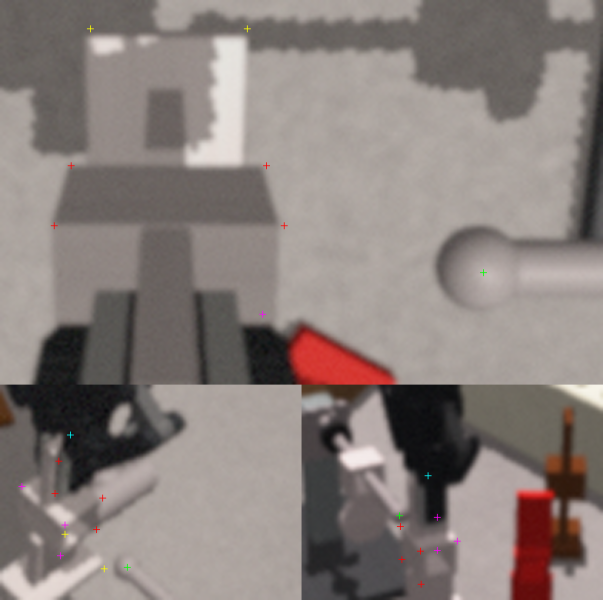

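The predictions match to within about 1 px. The bead sits about 0.8 mm to the +uy side of prediction, so I'll apply that shift and thread the sleeve with force monitoring.

```bash
cat > ax.py <<'E'
from h import *
np.set_printoptions(precision=2,suppress=True)
a=np.radians(73.5);ux=np.array([np.cos(a),np.sin(a),0]);uy=np.array([-ux[1],ux[0],0]);B=np.stack([ux,uy,[0,0,1]])
tip=np.array([.5258,.074,.14])+uy*.0008
def pos(x,y=0,z=0): return tip+B.T@(np.array([x,y,z])/1e3)+[0,0,.049]
def F(n=8):
    v=[]
    for _ in range(n): v.append(B@np.array(state()['force'])); bot.sleep(.02)
    return np.mean(v,0)
def loc(): return B@(np.array(state()['ee_pos'])-[0,0,.049]-tip)*1e3
E
cat > s5.py <<'E'
from ax import *
bot.move_l(pos(-55),v=.05); bot.move_l(pos(-32),v=.05); f0=F(); print(f0,loc())
for x in range(-27,33,5):
    bot.move_l(pos(x),v=.04); bot.sleep(.05); f=F(4)-f0; print(x,f,loc())
    if np.abs(f).max()>3: print('contact');break
print(state()['clock'])
E
python3 s5.py
```

```text
[-0.02 -0.36 -3.11] [-32.13   0.05  -0.04]
-27 [0.2  0.45 0.41] [-27.     0.01  -0.01]
-22 [-0.09 -0.1  -0.12] [-21.98   0.05  -0.02]
-17 [-0.41  0.74 -0.33] [-16.98  -0.01   0.01]
-12 [-0.2   0.21  0.44] [-11.96  -0.    -0.01]
-7 [-0.16  0.19  0.09] [-6.98  0.01 -0.04]
-2 [-0.19  0.11  0.08] [-1.98  0.03 -0.02]
3 [-0.24  0.83 -0.36] [ 3.02  0.   -0.  ]
8 [-0.2   0.54  0.18] [ 8.02  0.01 -0.05]
13 [-0.12  0.35 -0.14] [13.02  0.02 -0.01]
18 [-0.39  0.18  0.17] [18.02  0.01 -0.02]
23 [-0.35 -0.06  0.17] [23.03  0.01 -0.03]
28 [-0.37  0.75  0.28] [28.02  0.03 -0.01]
15.625
```

```bash
cat > s6.py <<'E'
from ax import *
bot.move_l(pos(34),v=.03); bot.sleep(.2); f0=F(10); print(f0)
for z in [-2.5,-3.5,-4,-4.5,-5,-5.5,-6,-6.5,-7,-7.5]:
    bot.move_l(pos(34,0,z),v=.02); bot.sleep(.1); f=F(6)-f0; print(z,f,loc())
    if f[2]>1.2: break
print(state()['clock']); cv2.imwrite('pics/S3.png',snapshot('scene')[:,:,::-1]);cv2.imwrite('pics/D3.png',snapshot('side')[:,:,::-1])
E
python3 s6.py
```

```text
[ 0.23  0.22 -2.97]
-2.5 [-0.04 -0.09 -0.02] [34.   -0.02 -2.46]
-3.5 [-0.25 -0.48 -0.14] [34.02  0.01 -3.47]
-4 [-0.14 -0.11  0.12] [34.   -0.01 -3.99]
-4.5 [-0.35 -0.53  0.07] [34.01 -0.03 -4.47]
-5 [-0.12 -0.09  1.91] [34.05 -0.06 -4.91]
18.6167
```

```bash
cat > s7.py <<'E'
from ax import *
Z=-4.5
bot.move_l(pos(34,0,Z),v=.02); bot.sleep(.2); f0=F(10); print(f0)
x=34.; 
while True:
    f=F(4)-f0; p=-f[0]; print(x,f,loc())
    if p>8.2 or x>100: break
    x+= (4 if x<74 else 1) if p<3.3 else (.5 if p<6 else .25)
    if p<3.3 and x>=78: x-=.5
    bot.move_l(pos(x,0,Z),v=.02); bot.sleep(.06)
bot.sleep(.7); print(F(10)-f0,loc(),state()['clock'])
E
python3 s7.py
```

```text
[ 0.17  0.18 -2.84]
34.0 [-0.22 -0.14 -0.02] [34.    0.01 -4.52]
38.0 [ 0.03 -0.04 -0.21] [38.01  0.01 -4.52]
42.0 [-0.1  -0.31 -0.06] [42.    0.03 -4.52]
46.0 [-0.15 -0.14 -0.01] [45.99  0.03 -4.53]
50.0 [-0.36 -0.27  0.  ] [50.05  0.   -4.49]
54.0 [-0.   -0.04  0.06] [54.04  0.01 -4.52]
58.0 [-0.45  0.04 -0.05] [58.03  0.03 -4.52]
62.0 [-0.08 -0.32 -0.65] [62.03  0.02 -4.52]
66.0 [-0.26 -0.37 -0.31] [66.03 -0.   -4.5 ]
70.0 [-0.53  0.   -0.29] [70.03 -0.01 -4.5 ]
74.0 [-0.3  -0.11  0.27] [74.02  0.01 -4.52]
75.0 [-0.39 -0.69 -0.1 ] [75.01  0.03 -4.49]
76.0 [ 0.24 -0.69  0.07] [76.02 -0.   -4.49]
77.0 [-0.34  0.12 -0.15] [77.07 -0.02 -4.49]
77.5 [-0.41  0.23 -0.11] [77.5   0.01 -4.51]
78.0 [-1.36 -0.72 -0.08] [78.02  0.01 -4.49]
78.5 [-0.77 -0.3   0.35] [78.51 -0.01 -4.5 ]
79.0 [-0.64 -0.13  0.18] [79.02  0.   -4.5 ]
79.5 [-0.75 -0.52 -0.02] [79.54 -0.   -4.51]
80.0 [-0.3   0.34 -0.18] [80.03  0.   -4.49]
80.5 [-0.78 -0.33 -0.45] [80.54 -0.01 -4.5 ]
81.0 [-1.03 -0.23  0.38] [81.02 -0.01 -4.51]
81.5 [-0.63 -0.38 -0.12] [81.54  0.02 -4.49]
82.0 [-0.21 -0.19 -0.19] [82.03  0.   -4.49]
82.5 [-0.48  0.37 -0.07] [82.53  0.01 -4.49]
83.0 [ 0.06 -0.58 -0.05] [83.04 -0.   -4.49]
83.5 [-0.81 -0.05 -0.01] [83.53  0.02 -4.5 ]
84.0 [-0.78 -0.45  0.08] [84.03 -0.01 -4.49]
84.5 [-0.48 -0.62 -0.09] [84.53 -0.02 -4.52]
85.0 [-0.92  0.13  0.13] [84.99 -0.01 -4.49]
85.5 [-2.44 -0.59  0.34] [85.39  0.01 -4.52]
86.0 [-4.61 -0.69  0.49] [85.86 -0.   -4.49]
86.5 [-6.22 -0.18  1.75] [86.26  0.01 -4.51]
86.75 [-6.54 -0.29  1.75] [86.42  0.   -4.47]
87.0 [-7.18  0.    2.2 ] [86.55 -0.01 -4.48]
87.25 [-8.25 -0.47  2.44] [86.75 -0.01 -4.47]
[-8.07 -0.44  2.57] [86.72  0.   -4.48] 34.3917
```

Holding at about 8 N. I'll push to 9 N and hold, then relax while still in contact, let the foot down onto the prong and release.

```bash
cat > s8.py <<'E'
from ax import *
f0=np.array([.17,.18,-2.84])
bot.move_l(pos(87.5,0,-4.5),v=.02); bot.sleep(.7); print(F(8)-f0)
bot.move_l(pos(86.3,0,-4.5),v=.01); print(F(6)-f0)
bot.move_l(pos(85.7,0,-4.6),v=.01); bot.sleep(.1); print(F(6)-f0,loc())
bot.move_l(pos(85.7,0,-4.8),v=.01); bot.sleep(.1); print(F(6)-f0,loc())
open_gripper(); bot.sleep(.3); print(F(6),state()['gripper_width'])
bot.move_l(pos(85.7,0,75),v=.08); bot.sleep(.3)
bot.move_l(pos(85,90,110),v=.2)if 0 else None
import pickle
s=state();pickle.dump(s,open('s3.pkl','wb'));w=snapshot('wrist')[:,:,::-1];S=snapshot('scene')[:,:,::-1];print(s['clock'],F(6))
k=lambda i:cv2.resize(i,None,fx=3,fy=3,interpolation=cv2.INTER_CUBIC)
cv2.imwrite('pics/c4.png',np.vstack([w[100:300,:][:, 120:520],k(S[205:305,363:496])[:,:399].copy() if 0 else cv2.resize(S[205:305,363:496],(400,300),interpolation=cv2.INTER_CUBIC)]))
E
python3 s8.py
```

```text
[-9.01 -0.39  2.47]
[-6.22 -0.76  1.18]
[-3.06 -0.31  1.19] [85.79 -0.02 -4.57]
[-2.21 -0.28  0.98] [85.77 -0.02 -4.79]
[-0.08 -0.35  0.04] 0.0851969950389307
39.325 [-0.23 -0.37  0.01]
```

View pics/c4.png

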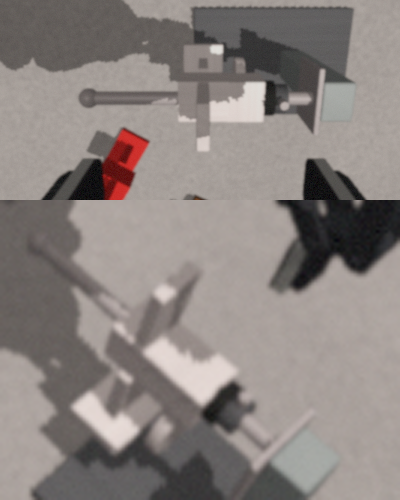

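Both sleeves hang straight on the prong and touch each other against the stop (foot at about (203,98) and hanger to its right in the wrist crop). The gripper is clear.

```bash
python3 -c "
from station import *
bot.sleep(.5); print(bot.sign_off())"
```

```text
the job is handed in; nothing more can be done
None
```

The job is handed in; the result was not reported back. The foot hangs on the prong in front of the hanger, pressed back against the stop at about 9 N for over half a second and released. The last pictures show both straight and touching, and the gripper clear.

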